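# Seat the slotted tube head on the bench mixer

## Robot

A 6-joint arm with a two-finger parallel gripper is mounted at the origin on the work surface. World frame = base frame: x ahead of the robot, y to its left, z up, the work surface at z = 0. Lengths are in mm, angles in rad, forces in N, time in s.
With the tool pointing down it reaches from about 350 to 875 mm from the base axis. Payload 4.2 kg.
Tool frame: the origin (TCP) lies at the very end of the fingers, on their centre line; the grasp point (between the pads) lies arm.grip_point_offset behind it (arm.grip_point_offset is the distance from the TCP to the grasp point, in mm); z points along the fingers, y is the line along which they close (so a half turn about z gives the same grasp; the last joint's range is limited). The gripper opens to 85 mm and grips with 20 to 120 N. Pads are 22 mm wide; open, the fingers measure 114 mm over their backs; the gripper's body (76 mm by 85 mm) begins 54 mm behind the grasp point. The pads swing forward as they close: fully open they stand 13 mm farther back than shut.
Start: joints at [1.578, 0.385, 0.008, 0, -1.194, -0.259], TCP at [155.686, 605.278, 210.812] pointing down, gripper open.
Joint ranges: [-3.14, 3.14], [-1.21, 2.06], [-1.07, 1.41], [-3.16, 2.05], [-2.99, -0.16], [-3.1, 3.1]. Speed limits (rad/s): [2.79, 2.79, 3.14, 3.14, 3.14, 3.14].

## Interface

Orientations are given as a unit quaternion [x, y, z, w].
In Python, from bench import arm, cams, ticket gives the robot as it stands.
- The arm moves only by the tool servo_tool, never from a script. Its argument "commands" is a list that holds one entry, the list of rows, each a list of 7 numbers: the closure in counts, from 0 (fully open) to 255 (shut), then the shift along the tool's x, y, z in m, then the turn, a rotation vector about the tool's x, y, z in degrees. In form: [[[grip, x, y, z, ax, ay, az], ...]]. A call has 1 to 10 rows; each row shifts and turns the commanded pose from where the row before left it, along the tool's axes as they then stand; what a row does not reach is not made up. A row lasts 1/12 s, in which the tool goes at most 41.7 mm and 7.16 degrees, less where a joint would pass 70% of its speed; a pose out of reach is approached as far as the arm can. A call with a gripper value outside its range is refused whole. The fingers move at their own pace and stop on an object; the grip force is fixed at half the most. Time passes only in rows, so rows that do not move let the fingers close. It gives the time, the measured TCP pose, the force, the opening and the grip force at its end, in the units of the state.
- arm.read_state(): the state, without advancing time (a new reading comes with each control period).
- cams.get_image(name): name is "scene" or "side" or "wrist"; returns a dict with "frame" (420x560x3 uint8, blue, green, red), "K" (3x3 intrinsics, pixels), "T" (4x4, takes a point from camera to world coordinates). Camera axes: x right, y up, looking along -z (the intrinsics and any distortion apply to the point x, -y, -z); pixel columns grow to the right and rows downward; lengths in mm; the calibration is good to about 2 mm. A picture is of the moment at which its call begins. There is no depth.
- ticket.job_done(): hands the job in; it is judged then, once.
The state is a dict: "clock": time; "joints": joint angles; "joint_vel": joint speeds; "joint_efforts": joint torques, N m; "position": TCP position; "ee_rot": TCP orientation; "contact_force": force on the tool from outside, world axes, zero at the start; "wrist_torque": the same for the moment, N m; "gripper_width": finger opening in mm; "grasp_force": force on a finger pad.
Only numpy, scipy, OpenCV 4.12 (cv2) and the standard library are available. Lean on these libraries where they do the work, as an engineer would, in place of code of your own. Each camera call takes 0.05 s, during which the arm holds its last target. There are 200 camera calls.

## Task

Fit the tube head that has the long slot through its hub onto the bench mixer: turn it so that the slot lines up with the flat drive tang standing on the mixer's spindle, lower it over the tang while still gripping it, and leave it sitting flat on the spindle, fully down, with the gripper clear. Leave the other head, the one with the round hole, where it is.

Things in the scene. Friction and masses are not known exactly. Their poses are not given: they have to be found in the camera images.
- slot_head_mid (a point): Tube head to fit: aluminium, 0.2-0.45 kg, in mm: disc 112 across, 12 thick, 8 small black wells; a block hub on it, 54 (x) by 42 (y), top 52 above the underside. A slot 36 long (x) by 15 wide (y) goes through the hub. On the bench left or right of the mixer. Point: on its axis, half-way up, 26 above the underside; z up. Grip the hub's flat long faces, across y. Half turns are alike.
- round_head_mid (a point): The other tube head, to be left alone: same disc and hub, same outer sizes and material, but 6 larger wells and only a round hole 16 mm wide through the hub, which does not go over the tang. Stands on the other side of the mixer. Point and axes as for the slotted head: on its axis, 26 mm above the underside.
- spindle_seat (a point): Centre of the upper face of the mixer's spindle flange (black, 52 mm across), 76 mm above the bench; the head's underside rests here. A flat steel tang stands on it: 26 mm long along x, 7 mm thick along y, 20 mm high, its top 6 mm narrowed to 20 x 3 mm. x runs along the tang, z up. The spindle turns stiffly (0.12 N m) about z and stays where it is left.
- mixer: The bench mixer: a white box, 180 x 180 mm and 70 mm high, with a black top, fixed to the bench. Origin: the centre of its underside; the spindle stands in the middle of its top, the flange 6 mm above the black top.
Not all that is in view belongs to the job. What is shaped like the part that bears slot_head_mid but blue or orange is not meant.

How it is judged:
By the outcome, as a careful person would: the job done as asked, in the order asked, and still so for the second after the job is handed in, with the robot touching nothing.
It also fails if it takes over 38 s, if anything falls off the work surface, if the arm or the gripper's body presses on something with over 40 N, if the wrist force passes 120 N, or if a joint passes its speed limit or range.

## Working session

There is one attempt and no reset: what is moved stays moved. The work goes in short steps, Python scripts to look and compute and a tool call to move; the robot and the scene stay as the last step left them, time stands still between calls to the robot, and variables do not carry over. Pictures are saved under pics/ and viewed, at most 10 in all, crops included, and the job is handed in when it is done.

Besides the shell and the picture viewer there is one more tool, called after "Emit:" by a JSON object that holds its "api" and its "payload", one argument or row to a line. servo_tool: Moves the arm, as the interface text tells. Its arguments: {"type":"object","properties":{"commands":{"type":"array","items":{"type":"array","items":{"type":"array","items":{"type":"number"}}}}},"required":["commands"]}

```bash
ls; mkdir -p pics; python3 - <<'E'
from bench import arm,cams
import cv2,numpy as np
s=arm.read_state();print({k:np.round(s[k],3).tolist() for k in ('clock','position','ee_rot','gripper_width')},arm.grip_point_offset)
a=cams.get_image('scene');b=cams.get_image('side')
for n,i in (('scene',a),('side',b)):
    cv2.imwrite(f'pics/{n}0.png',i['frame']);print(n,np.round(i['T'],3).tolist(),i['K'].tolist())
    print([k for k in i])
E
```

```text
pics
{'clock': 0.0, 'position': [155.557, 604.668, 209.701], 'ee_rot': [0.992, -0.126, -0.0, 0.001], 'gripper_width': 85.568} 18.700000000000003
scene [[0.419, -0.611, 0.672, 1197.986], [0.908, 0.28, -0.312, -309.315], [0.002, 0.741, 0.672, 840.527], [0.0, 0.0, 0.0, 1.0]] [[431.79123673937784, 0.0, 279.79897428513516], [0.0, 431.79123673937784, 208.53432576053828], [0.0, 0.0, 1.0]]
['frame', 'K', 'T']
side [[0.81, 0.319, -0.492, -120.726], [-0.586, 0.453, -0.671, -717.09], [0.009, 0.832, 0.554, 709.834], [0.0, 0.0, 0.0, 1.0]] [[406.40138422651876, 0.0, 276.9569120706789], [0.0, 406.40138422651876, 215.26154977974414], [0.0, 0.0, 1.0]]
['frame', 'K', 'T']
```

View pics/scene0.png

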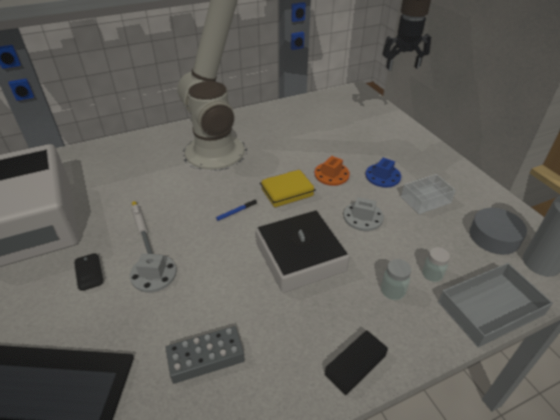

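View pics/side0.png

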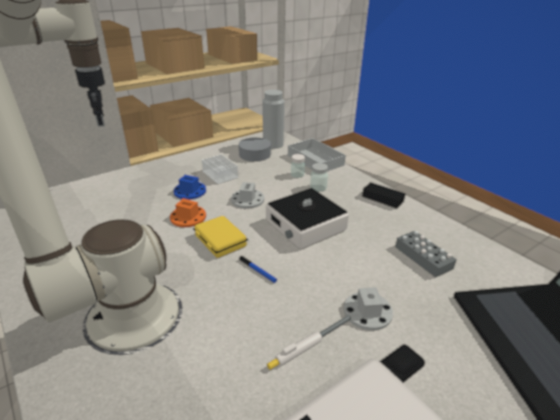

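Scene shows four heads: orange (332,170), blue (383,173), aluminium (364,213) and aluminium (153,270). The mixer is at (302,245). Colour rules out orange and blue. (364,213) looks like the slotted head because of its smaller wells, and I'll confirm that in an enlarged crop.

```bash
cat > h.py <<'E'
import numpy as np,cv2
from bench import arm,cams
def ray(im,u,v,z):
    K,T=im['K'],im['T'];d=T[:3,:3]@np.array([(u-K[0,2])/K[0,0],-(v-K[1,2])/K[1,1],-1]);o=T[:3,3]
    return (o+d*(z-o[2])/d[2])[:2]
def pix(im,p):
    K,T=im['K'],im['T'];q=T[:3,:3].T@(np.array(p,float)-T[:3,3]);return K[0,0]*q[0]/-q[2]+K[0,2],K[1,2]-K[1,1]*q[1]/-q[2]
E
python3 - <<'E'
from h import *
a=cams.get_image('scene');b=cams.get_image('side')
c=lambda i,u,v:cv2.resize(i['frame'][v-30:v+30,u-40:u+40],(400,300),interpolation=cv2.INTER_CUBIC)
cv2.imwrite('pics/crop.png',np.vstack([np.hstack([c(a,364,212),c(a,153,268)]),np.hstack([c(b,248,195),c(b,368,305)])]))
print('slot?',ray(a,363.5,215,12),ray(b,248,198,12),'round',ray(a,153,272,12),ray(b,368,311,12))
print('mixer',ray(a,302,237,96),ray(b,307,202,96))
E
```

```text
slot? [491.47165357 277.73717704] [481.60859148 266.73102748] round [ 450.07461131 -305.27043826] [ 437.96816919 -313.15411225]
mixer [567.21523654  41.92395589] [535.75386739  32.57425437]
```

View pics/crop.png

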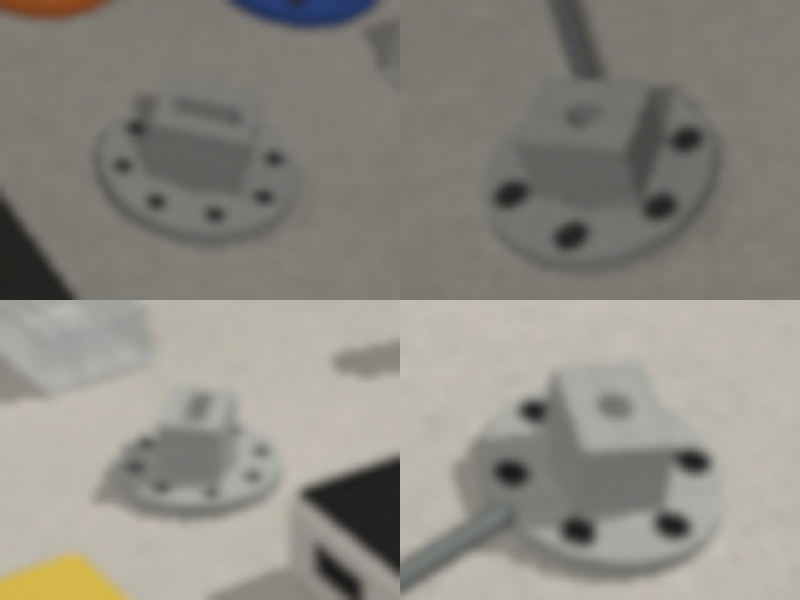

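The crop confirms it. The head at scene (364,212) / side (248,195) has 8 small wells and a long slot, so it is the target. The one at (153,270) has a round hole and larger wells. Next I work out the approach.

```bash
cat >> h.py <<'E'
from scipy.spatial.transform import Rotation as R
def go(x,y,z,yaw=None):
    "print shift in present tool axes (mm) and turn about tool z (deg) to target"
    s=arm.read_state();r=R.from_quat(s['ee_rot']);M=r.as_matrix()
    print('clock',s['clock'],'pos',np.round(s['position'],1),'tilt',np.round(M[:,2],4),'yaw',np.degrees(np.arctan2(M[1,0],M[0,0])).round(2),'F',np.round(s['contact_force'],1),'w',round(float(s['gripper_width']),1))
    print('shift',np.round(M.T@(np.array([x,y,z])-s['position']),1))
    if yaw is not None: print('az',round((np.degrees(np.arctan2(M[1,0],M[0,0]))-yaw+90)%180-90,2))
E
python3 - <<'E'
from h import *
a=cams.get_image('scene')
for p,q,z in (((359,202),(372,206.4),52),((302,231),(302.5,241),96)):
    A,B=ray(a,*p,z),ray(a,*q,z);print(A,B,np.degrees(np.arctan2(*(B-A)[::-1])))
w=cams.get_image('wrist');s=arm.read_state();M=R.from_quat(s['ee_rot']).as_matrix()
print('cam in tool',M.T@(w['T'][:3,3]-s['position']),'look',M.T@-w['T'][:3,2],w['K'][0,0])
go(487,272,200,0)
E
```

```text
[475.70452801 267.00115924] [506.03363734 289.48118479] 36.54595183820203
[549.1728084   51.08832091] [579.45359021  37.03644236] -24.893784633218495
cam in tool [  82.48934077    0.4242214  -163.75452677] look [-3.18520245e-01 -4.96795492e-05  9.47916057e-01] 297.5510582644279
clock 0.3 pos [155.6 605.1 210.4] tilt [-1.e-04 -7.e-04 -1.e+00] yaw -14.43 F [-0.3  0.5 -0.3] w 85.4
shift [403.9 240.   10.6]
az -14.43
```

Emit:
{"api": "servo_tool", "payload": {
  "commands": [
    [[0,0.034,0.02,0,0,0,0],[0,0.034,0.02,0,0,0,0],[0,0.034,0.02,0,0,0,0],[0,0.034,0.02,0,0,0,0],[0,0.034,0.02,0,0,0,0],[0,0.034,0.02,0,0,0,0],[0,0.034,0.02,0,0,0,0],[0,0.034,0.02,0,0,0,0],[0,0.034,0.02,0,0,0,0],[0,0.034,0.02,0,0,0,0]]
  ]
}}

```text
clock: 1.13
position: [436.2, 325.3, 211.1]
ee_rot: [0.992, -0.125, 0.0, -0.0]
contact_force: [0.6, 0.0, 0.2]
gripper_width: 85.8
grasp_force: 0.0
```

Emit:
{"api": "servo_tool", "payload": {
  "commands": [
    [[0,0.032,0.02,0,0,0,0],[0,0.032,0.02,0,0,0,0],[0,0,0,0,0,0,-6.4],[0,0,0,0,0,0,-6.4],[0,0,0,0,0,0,-6.4],[0,0,0,0,0,0,-6.4],[0,0,0,0,0,0,-6.4],[0,0,0,0,0,0,-6.4],[0,0,0,0,0,0,-6.4],[0,0,0,0,0,0,-6.2]]
  ]
}}

```text
clock: 1.97
position: [487.1, 272.1, 210.8]
ee_rot: [0.949, 0.316, -0.0, -0.0]
contact_force: [0.6, -0.6, -0.8]
gripper_width: 85.4
grasp_force: 0.0
```

```bash
python3 - <<'E'
from h import *
w=cams.get_image('wrist');cv2.imwrite('pics/w1.png',w['frame']);go(487,272,200,36.5)
E
```

```text
clock 2.0167 pos [487.1 272.1 210.8] tilt [-1.e-04 -1.e-04 -1.e+00] yaw 37.07 F [-0.6 -0.1  0.2] w 85.6
shift [-0.1  0.  10.8]
az 0.57
```

View pics/w1.png

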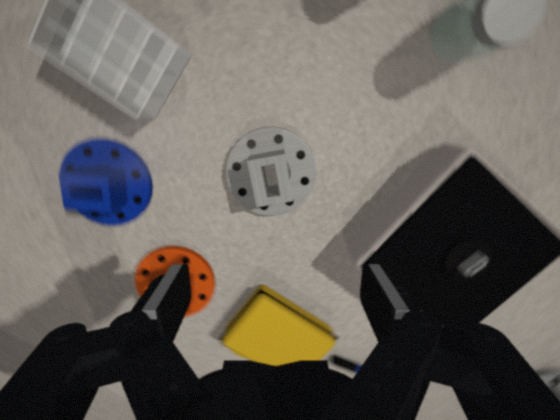

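The wrist view shows the slotted head with its hub top at about (271,180), the slot spanning (261-279, 163-198), and the tang on the mixer at (473,262). Next I measure both.

```bash
python3 - <<'E'
from h import *
w=cams.get_image('wrist');g=cv2.cvtColor(w['frame'],cv2.COLOR_BGR2GRAY)
def crop(x0,y0,x1,y1):return cv2.resize(g[y0:y1,x0:x1],(400,400),interpolation=cv2.INTER_CUBIC)
v=cv2.cvtColor(np.hstack([crop(221,130,321,230),crop(433,215,513,295)]),cv2.COLOR_GRAY2BGR)
def rect(c,z,n,off,k):
    r=cv2.minAreaRect(c);b=cv2.boxPoints(r);P=np.array([ray(w,*p,z) for p in b]);e=[P[1]-P[0],P[2]-P[1]];e.sort(key=lambda t:-np.linalg.norm(t))
    print(n,np.round(r[0],1),'xy',P.mean(0).round(1),'size',[np.linalg.norm(t).round(1) for t in e],'yaw',np.degrees(np.arctan2(e[0][1],e[0][0])).round(1))
    cv2.polylines(v,[np.int32((b-off[:2])*k+[off[2],0])],True,(0,0,255),1)
# hub slot
roi=g[155:208,245:297]
t=cv2.threshold(roi,0,255,cv2.THRESH_OTSU);print('otsu',t[0],g[180,255],g[180,271],g[150,250])
m=255-t[1];n,l,st,c=cv2.connectedComponentsWithStats(m)
k=l[180-155,271-245]
cs,_=cv2.findContours(np.uint8(l==k),0,1) if k else ([],0)
for q in cs: rect(q+[245,155],52,'slot',(221,130,0),4)
roi=g[235:285,445:503];t=cv2.threshold(roi,0,255,cv2.THRESH_OTSU)
cs,_=cv2.findContours(t[1],0,1);q=max(cs,key=cv2.contourArea);print('tang thr',t[0])
rect(q+[445,235],94,'tang',(433,215,400),5)
d=cv2.inRange(w['frame'],(70,70,70),(255,255,255))
cv2.imwrite('pics/w1c.png',v)
E
```

```text
otsu 117.0 146 93 135
slot [270.1 180.3] xy [487.4 278.7] size [np.float64(36.6), np.float64(15.5)] yaw -133.6
tang thr 45.0
tang [471.2 267.3] xy [549.   55.8] size [np.float64(27.4), np.float64(21.4)] yaw -9.1
```

View pics/w1c.png

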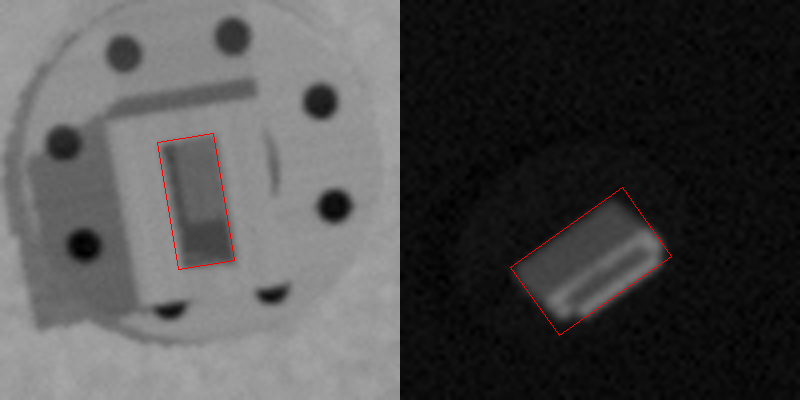

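The slot reads 36.6 x 15.5 mm, which matches. Its centre is (487.4, 278.7) and its yaw is 46.4°. I'll turn 9.3°, shift, and descend to TCP z ≈ 19.

Emit:
{"api": "servo_tool", "payload": {
  "commands": [
    [[0,0,0,0,0,0,-4.7],[0,0,0,0,0,0,-4.6],[0,0.005,-0.0043,0.02,0,0,0],[0,0,0,0.035,0,0,0],[0,0,0,0.035,0,0,0],[0,0,0,0.035,0,0,0],[0,0,0,0.03,0,0,0],[0,0,0,0.02,0,0,0],[0,0,0,0.01,0,0,0],[0,0,0,0.007,0,0,0]]
  ]
}}

```text
clock: 2.9
position: [487.3, 278.4, 17.6]
ee_rot: [0.921, 0.389, -0.001, 0.0]
contact_force: [1.2, 0.0, 0.6]
gripper_width: 85.5
grasp_force: 0.0
```

Emit:
{"api": "servo_tool", "payload": {
  "commands": [
    [[0,0,0,0,0,0,0],[255,0,0,0,0,0,0],[255,0,0,0,0,0,0],[255,0,0,0,0,0,0],[255,0,0,0,0,0,0],[255,0,0,0,0,0,0],[255,0,0,0,0,0,0],[255,0,0,0,0,0,0],[255,0,0,0,0,0,0],[255,0,0,0,0,0,0]]
  ]
}}

```text
clock: 3.73
position: [488.3, 279.6, 20.5]
ee_rot: [0.921, 0.39, 0.001, -0.0]
contact_force: [-1.9, 0.5, 6.1]
gripper_width: 40.2
grasp_force: 61.7
```

Gripped with a 40 mm opening at 62 N. I'll lift, move so the wrist camera is over the tang (about (548,51), yaw about -20°), then look.

Emit:
{"api": "servo_tool", "payload": {
  "commands": [
    [[255,0,0,-0.01,0,0,0],[255,0,0,-0.02,0,0,0],[255,0,0,-0.03,0,0,0],[255,0,0,-0.03,0,0,0],[255,0,0,-0.03,0,0,0],[255,0,0,-0.03,0,0,0],[255,-0.013,0.0105,0,0,0,0],[255,-0.026,0.021,0,0,0,0],[255,-0.026,0.021,0,0,0,0],[255,-0.026,0.021,0,0,0,0]]
  ]
}}

```text
clock: 4.57
position: [475.1, 160.3, 167.9]
ee_rot: [0.921, 0.39, -0.001, -0.0]
contact_force: [1.1, -0.4, -3.4]
gripper_width: 40.1
grasp_force: 61.4
```

Emit:
{"api": "servo_tool", "payload": {
  "commands": [
    [[255,-0.026,0.021,0,0,0,0],[255,-0.026,0.021,0,0,0,0],[255,-0.013,0.0105,0,0,0,3],[255,0,0,0,0,0,6],[255,0,0,0,0,0,7],[255,0,0,0,0,0,7],[255,0,0,0,0,0,7],[255,0,0,0,0,0,7],[255,0,0,0,0,0,7],[255,0,0,0,0,0,7]]
  ]
}}

```text
clock: 5.4
position: [467.9, 78.3, 167.9]
ee_rot: [0.999, -0.048, -0.001, 0.0]
contact_force: [0.6, -0.1, -2.9]
gripper_width: 39.9
grasp_force: 61.5
```

Emit:
{"api": "servo_tool", "payload": {
  "commands": [
    [[255,0,0,0,0,0,7],[255,0,0,0,0,0,6],[255,0,0,0,0,0,2],[255,0,0,0,0,0,0],[255,0,0,0,0,0,0]]
  ]
}}

```text
clock: 5.82
position: [468.4, 78.5, 168.2]
ee_rot: [0.985, -0.174, -0.001, 0.0]
contact_force: [-0.2, 0.3, -4.1]
gripper_width: 40.2
grasp_force: 61.5
```

```bash
python3 - <<'E'
from h import *
w=cams.get_image('wrist');cv2.imwrite('pics/w2.png',w['frame']);go(548,51,165,-20);print(pix(w,(548,51,93)))
E
```

```text
clock 5.8667 pos [468.6  78.6 168.3] tilt [-1.4e-03 -3.0e-04 -1.0e+00] yaw -20.1 F [-0.1 -0.2 -3.4] w 40.6
shift [84.1 -1.4  3.2]
az -0.1
(np.float64(272.58179377414837), np.float64(104.17956312949619))
```

View pics/w2.png

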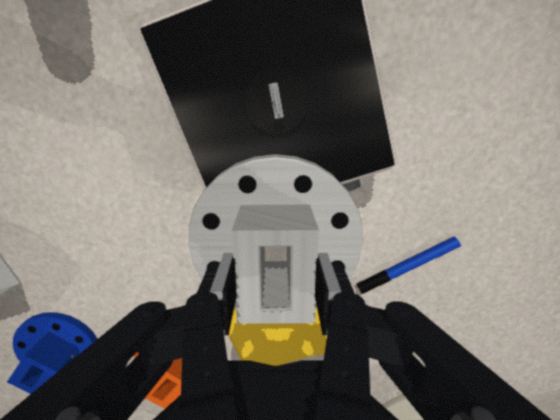

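The tang is at (276,100), nearly along image-vertical. The held hub's slot is at (260-291, 246-311). I'll measure both with the same camera, so calibration bias mostly cancels.

```bash
python3 - <<'E'
from h import *
w=cams.get_image('wrist');g=cv2.cvtColor(w['frame'],cv2.COLOR_BGR2GRAY);s=arm.read_state()
def rect(x0,y0,x1,y1,z,n,inv,thr=None,seed=None):
    roi=cv2.GaussianBlur(g[y0:y1,x0:x1],(3,3),0);t=cv2.threshold(roi,thr or 0,255,cv2.THRESH_BINARY if thr else cv2.THRESH_OTSU);m=255-t[1] if inv else t[1]
    cs,_=cv2.findContours(m,0,1);c=max(cs,key=cv2.contourArea)+[x0,y0]
    r=cv2.minAreaRect(c);b=cv2.boxPoints(r);P=np.array([ray(w,*p,z) for p in b]);e=sorted([P[1]-P[0],P[2]-P[1]],key=lambda t:-np.linalg.norm(t))
    print(n,t[0],np.round(b,1).tolist(),'xy',P.mean(0).round(1),'size',[np.linalg.norm(q).round(1) for q in e],'yaw',np.degrees(np.arctan2(e[0][1],e[0][0])).round(1))
    return P.mean(0)
p=rect(255,70,300,130,91,'tang',0)
q=rect(252,236,300,317,s['position'][2]+32,'slot',1)
q2=s['position'][:2];print('tcp',q2,'slot-tcp',q-q2,'move',p-q)
go(*(s['position'][:2]+p-q),s['position'][2])
go(*p,s['position'][2])
E
```

```text
tang 74.0 [[268.1000061035156, 83.69999694824219], [277.5, 82.0], [283.8999938964844, 117.30000305175781], [274.5, 119.0]] xy [549.7  47.8] size [np.float64(25.8), np.float64(7.1)] yaw 171.1
slot 141.0 [[258.0, 245.0], [291.0, 245.0], [291.0, 308.0], [258.0, 308.0]] xy [468.8  78.6] size [np.float64(36.7), np.float64(16.1)] yaw 160.8
tcp [468.80547581  78.70843546] slot-tcp [ 0.03958566 -0.09555675] move [ 80.80983149 -30.80256282]
clock 5.9167 pos [468.8  78.7 168.5] tilt [-1.e-03 -2.e-04 -1.e+00] yaw -20.1 F [-0.5  0.1 -3.9] w 40.8
shift [86.5  1.2 -0.1]
clock 5.9167 pos [468.8  78.7 168.5] tilt [-1.e-03 -2.e-04 -1.e+00] yaw -20.1 F [-0.5  0.1 -3.9] w 40.8
shift [86.5  1.2 -0.1]
```

Emit:
{"api": "servo_tool", "payload": {
  "commands": [
    [[255,0.0288,0.0004,0,0,0,0],[255,0.0288,0.0004,0,0,0,0],[255,0.0289,0.0004,0,0,0,0],[255,0,0,0,0,0,-5.6],[255,0,0,0,0,0,-5.6],[255,0,0,0.015,0,0,0],[255,0,0,0.015,0,0,0],[255,0,0,0.01,0,0,0],[255,0,0,0,0,0,0],[255,0,0,0,0,0,0]]
  ]
}}

```text
clock: 6.75
position: [549.9, 48.0, 128.4]
ee_rot: [0.997, -0.078, -0.001, 0.0]
contact_force: [0.4, 0.4, -3.0]
gripper_width: 40.0
grasp_force: 61.5
```

```bash
python3 - <<'E'
from h import *
go(549.6,47.9,110,-8.9)
w=cams.get_image('wrist')
c=cv2.resize(w['frame'][220:340,200:360],(480,360),interpolation=cv2.INTER_CUBIC)
a=cams.get_image('scene');d=cv2.resize(a['frame'][190:280,262:342],(320,360),interpolation=cv2.INTER_CUBIC)
cv2.imwrite('pics/w3.png',np.hstack([c,d]))
E
```

```text
clock 6.75 pos [549.9  48.  128.4] tilt [-1.3e-03 -8.0e-04 -1.0e+00] yaw -8.9 F [ 0.4  0.4 -3. ] w 40.0
shift [-0.3  0.1 18.4]
az -0.0
```

View pics/w3.png

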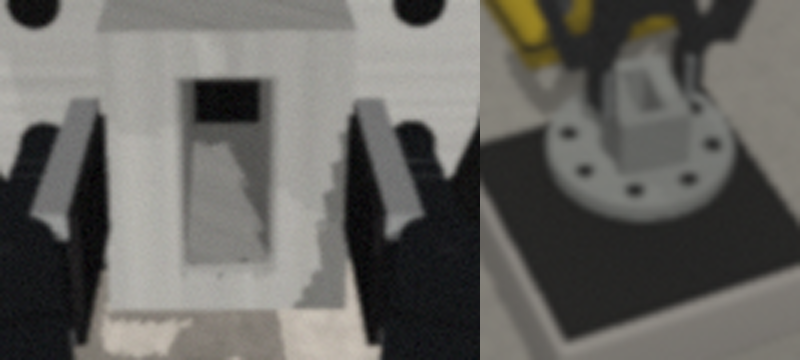

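The held head is level above the mixer and the slot is open to the dark top below. Now a slow descent, watching the force.

Emit:
{"api": "servo_tool", "payload": {
  "commands": [
    [[255,0,0,0.004,0,0,0],[255,0,0,0.004,0,0,0],[255,0,0,0.003,0,0,0],[255,0,0,0.003,0,0,0],[255,0,0,0.003,0,0,0],[255,0,0,0,0,0,0]]
  ]
}}

```text
clock: 7.35
position: [549.6, 48.0, 111.0]
ee_rot: [0.997, -0.078, -0.001, 0.0]
contact_force: [0.5, 0.7, -3.9]
gripper_width: 40.0
grasp_force: 61.5
```

Emit:
{"api": "servo_tool", "payload": {
  "commands": [
    [[255,0,0,0.003,0,0,0],[255,0,0,0.003,0,0,0],[255,0,0,0.003,0,0,0],[255,0,0,0.002,0,0,0],[255,0,0,0,0,0,0],[255,0,0,0,0,0,0]]
  ]
}}

```text
clock: 7.85
position: [550.1, 48.2, 100.6]
ee_rot: [0.997, -0.078, -0.0, 0.0]
contact_force: [0.1, -0.3, -3.7]
gripper_width: 40.2
grasp_force: 61.5
```

Emit:
{"api": "servo_tool", "payload": {
  "commands": [
    [[255,0,0,0.001,0,0,0],[255,0,0,0.001,0,0,0],[255,0,0,0.001,0,0,0],[255,0,0,0,0,0,0]]
  ]
}}

```text
clock: 8.18
position: [550.0, 48.1, 97.6]
ee_rot: [0.997, -0.078, -0.0, 0.0]
contact_force: [0.4, -0.6, -4.1]
gripper_width: 39.9
grasp_force: 61.5
```

Emit:
{"api": "servo_tool", "payload": {
  "commands": [
    [[255,0,0,0.001,0,0,0],[255,0,0,0.001,0,0,0],[255,0,0,0,0,0,0]]
  ]
}}

```text
clock: 8.43
position: [550.3, 48.2, 96.5]
ee_rot: [0.997, -0.078, 0.0, 0.0]
contact_force: [-2.4, 0.2, 1.0]
gripper_width: 40.4
grasp_force: 62.1
```

Emit:
{"api": "servo_tool", "payload": {
  "commands": [
    [[255,0,0,0.001,0,0,0],[255,0,0,0.001,0,0,0],[255,0,0,0,0,0,0]]
  ]
}}

```text
clock: 8.68
position: [550.5, 48.2, 96.4]
ee_rot: [0.997, -0.077, 0.001, 0.0]
contact_force: [-5.5, 1.2, 10.4]
gripper_width: 40.4
grasp_force: 63.2
```

Seated: TCP stops at 96.4 while the force rises, which matches 76 + 20.5. Now I relax slightly, open and withdraw.

Emit:
{"api": "servo_tool", "payload": {
  "commands": [
    [[255,0,0,-0.001,0,0,0],[0,0,0,0,0,0,0],[0,0,0,0,0,0,0],[0,0,0,0,0,0,0],[0,0,0,0,0,0,0],[0,0,0,0,0,0,0],[0,0,0,0,0,0,0],[0,0,0,0,0,0,0]]
  ]
}}

```text
clock: 9.35
position: [550.2, 48.2, 94.7]
ee_rot: [0.997, -0.078, -0.0, 0.0]
contact_force: [-0.8, -0.4, -0.5]
gripper_width: 85.4
grasp_force: 0.0
```

Emit:
{"api": "servo_tool", "payload": {
  "commands": [
    [[0,0,0,-0.005,0,0,0],[0,0,0,-0.01,0,0,0],[0,0,0,-0.02,0,0,0],[0,0,0,-0.03,0,0,0],[0,0,0,-0.03,0,0,0],[0,0,0,-0.03,0,0,0],[0,-0.03,0,0,0,0,0],[0,-0.03,0,0,0,0,0],[0,-0.03,0,0,0,0,0],[0,0,0,0,0,0,0]]
  ]
}}

```text
clock: 10.18
position: [456.9, 61.8, 221.1]
ee_rot: [0.997, -0.077, -0.0, -0.001]
contact_force: [0.2, -0.4, -0.2]
gripper_width: 85.5
grasp_force: 0.0
```

```bash
python3 - <<'E'
from h import *
go(549.6,47.9,110,-8.9)
f=lambda n,x,y:cv2.resize(cams.get_image(n)['frame'][y-60:y+60,x-75:x+75],(400,320),interpolation=cv2.INTER_CUBIC)
cv2.imwrite('pics/end.png',np.hstack([f('scene',302,235),f('side',307,205)]))
E
```

```text
clock 10.1833 pos [456.9  61.8 221.1] tilt [-5.0e-04  1.3e-03 -1.0e+00] yaw -8.87 F [ 0.2 -0.4 -0.2] w 85.5
shift [ 93.8  -0.5 111. ]
az 0.03
```

View pics/end.png

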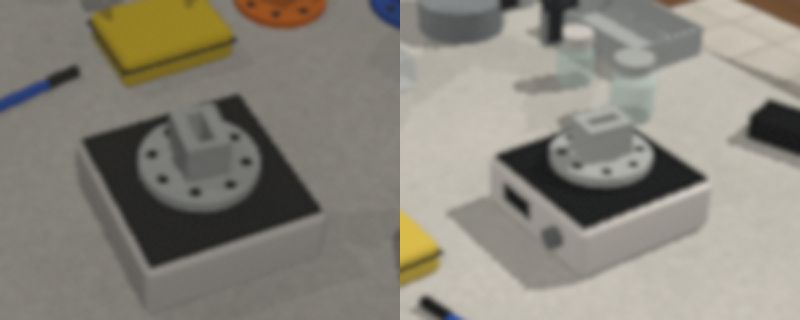

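The slotted head sits flat and low on the mixer at crop positions (200,160) and (600,155). The gripper is clear of it. Handing in.

```bash
python3 -c "
from bench import ticket
print(ticket.job_done())"
```

```text
the job is handed in; nothing more can be done
None
```

The slotted tube head is over the tang and sitting flat and fully down on the spindle, with the gripper clear and the round-hole head left where it was; handed in at about 10 s on the robot clock.

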